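# Draw out the sprung gauge rod and hold it at its mark

### The job

The grease tin stands in the way of the telescoping gauge rod: slide it sideways along the grey plate, without lifting it, until it stands wholly on the green spot. Then pull the rod out of its sleeve by the orange grip, against its spring, until its pointer is in line with the red length mark, and finish while still gripping it and holding it steady there. Leave the tape measure and the spark plug box where they are.

Things in the scene. Friction and masses are not known exactly. Their poses are not given: they have to be found in the camera images.
- gauge: Fixed gauge on a T-shaped grey plate, top at z = 8 mm. Origin: on the bench below the sleeve's mouth; x points from the mouth back along the sleeve, z up; the rod comes out along -x. Sleeve from x = 0 to 160 mm, axis z = 45 mm, top z = 62 mm. The plate's stem is 100 mm wide; its cross bar, with three round spots in a row along y at x = -150 mm, spans x -215 to -85 mm, y -195 to 195 mm.
- rod (a joint): How far the telescoping rod is drawn out of the sleeve (m): 0 pushed home by its spring, end stop at 0.135. The pull needs about 3 N at the start, growing by 0.5 N per cm. Let go, the rod springs back.
- grip (a point): Centre of the graspable part of the orange upright pull grip on the rod's outer end, 80 mm above the bench. Grip 22 mm along the rod, 16 mm across it (rounded edges), from 50 to 98 mm above the bench. With the rod home it stands 45 mm in front of the sleeve's mouth. Axes as the gauge's; it moves along the gauge's -x as the rod is drawn out.
- pointer (a point): Lower tip, 12 mm above the bench, of the thin orange pointer blade (3 mm thick) straight below the pull grip. It moves with the rod. Axes as the gauge's.
- length_mark: Red stripe painted across the plate under the rod's path, 6 mm along the rod by 100 mm across; origin at its middle, axes as the gauge's. It lies 75 to 110 mm in front of the pointer's home position; the tin may partly cover it at first.
- green_spot: Green painted spot, flat, 90 mm across, on one wing of the plate, to the left or right of the white one, 130 mm from it; origin at its centre on the plate's top. The tin's destination.
- blue_spot: The same in blue, on the other wing; not used.
- tin: Grease tin, upright cylinder 67 mm across and 58 mm high, about 0.2 to 0.4 kg, dark red with a blue lid (fixed); loose, it starts near the middle of the white spot straight in front of the rod. Origin: centre of its underside; z up.
- tape: Yellow tape measure 66 x 81 x 32 mm lying beside the sleeve; origin centre of the underside. Leave alone.
- plugs: Spark plug box, white and orange, 52 x 96 x 34 mm, lying beside the sleeve; origin centre of the underside. Leave alone.
There are look-alikes about, which are no part of the job. Leave any brown look-alike of the tin alone.

How it is judged:
On the way, in this order (a step that is already met when the one before it is completed fails the run):
1. the tin stands on the green spot while the rod is still home (horizontal distance between tin and green_spot below 0.012 m and angle between tin's own z axis and vertical below 0.1 rad and height (world z) of tin below 0.012 m and value of joint rod below 0.02 m), for 0.2 s.
2. the rod is gripped and its pointer is at the red mark (x of pointer in the frame of length_mark between -0.006 and 0.006 m and contact force between the fingers and rod above 2 N), for 0.2 s.
At the end, for the whole second after the job is handed in: The tin stands upright on the plate with its centre within 12 mm of the green spot's centre; the fingers grip the rod (over 2 N) and hold it still (under 20 mm/s) with its pointer within 6 mm of the red mark's centre line, measured along the rod (all of step 2 and horizontal distance between tin and green_spot below 0.012 m and angle between tin's own z axis and vertical below 0.1 rad and height (world z) of tin below 0.012 m and velocity of joint rod between -0.02 and 0.02 m/s); the arm keeps its last pose, push and grip.
It fails at once if the tin is lifted off the plate (more than 8 mm) (height (world z) of tin above 0.016 m).
It fails at once if the tin is tipped (angle between tin's own z axis and vertical above 0.25 rad).
It fails at once if the tape measure is disturbed (moved more than 20 mm) (distance of tape from where it was at the start of the episode above 0.02 m).
It fails at once if the spark plug box is disturbed (moved more than 20 mm) (distance of plugs from where it was at the start of the episode above 0.02 m).
It also fails if it takes over 51 s, if anything falls off the work surface, if the arm or the gripper's body presses on something with over 40 N, if the wrist force passes 120 N, or if a joint passes its speed limit or range.

### The arm

A 6-joint arm with a two-finger parallel gripper is mounted at the origin on a cart in front of the work surface, level with it; the furniture and walls round the work are solid. World frame = base frame: x ahead of the robot, y to its left, z up, the work surface at z = 0. Lengths are in m, angles in rad, forces in N, time in s.
With the tool pointing down it reaches from about 0.35 to 0.925 m from the base axis. Payload 6.4 kg.
Tool frame: the origin (TCP) lies on the centre line of the jaws, within the pads' length; the fingertips stand r.nose_length ahead of it and the grasp point (between the pads) lies 8 mm behind it (r.nose_length is the distance from the TCP to the fingertips, in m); z points along the fingers, y is the line along which they close (so a half turn about z gives the same grasp; the last joint's range is limited). The gripper opens to 85 mm and grips with 20 to 120 N. Pads are 22 mm wide; open, the fingers measure 114 mm over their backs; the gripper's body (76 mm by 85 mm) begins 54 mm behind the grasp point. The pads swing forward as they close: fully open they stand 13 mm farther back than shut.
Start: joints at [0.989, 0.245, 1.558, -0, 1.339, -0.174], TCP at [0.258, 0.597, 0.242] pointing down, gripper open.
Joint ranges: [-3.13, 3.13], [-1.02, 2.26], [0.13, 2.54], [-0.95, 4.09], [0.21, 2.88], [-2.74, 2.74]. Speed limits (rad/s): [2.57, 2.57, 3.14, 3.14, 3.14, 3.14].

### API

Orientations are given as [roll, pitch, yaw] about the fixed x, y, z axes, in that order (R = Rz(yaw) Ry(pitch) Rx(roll)).
In Python, from rig import readout, imaging, r gives the robot as it stands.
- The arm moves only by the tool servo_tool, never from a script. Its argument "rows" is one flat list of numbers, 5 for each row, row after row: the closure, from 0 (fully open) to 1 (shut), then the shift along the tool's x, y, z in mm, then the turn about the tool's z in rad. In form: [claw, x, y, z, twist, claw, x, y, z, twist, ...]. A call has 1 to 20 rows; each row shifts and turns the commanded pose from where the row before left it, along the tool's axes as they then stand; what a row does not reach is not made up. A row lasts 1/10 s, in which the tool goes at most 50 mm and 8.59 degrees, less where a joint would pass 70% of its speed; a pose out of reach is approached as far as the arm can. A call is refused whole if a number of a shift passes 50 or a number of a turn 0.15, either way. A call with a gripper value outside its range is refused whole. The fingers move at their own pace and stop on an object; "newtons" is the grip in N (left out, the last holds). Time passes only in rows, so rows that do not move let the fingers close. It gives the time, the measured TCP pose, the force, the opening and the grip force at its end, in the units of the state.
- readout.read_state(): the state, without advancing time (a new reading comes with each control period).
- imaging.grab_frame(name): name is "side" or "top" or "wrist"; returns a dict with "frame" (480x640x3 uint8, red, green, blue), "vertical_fov" (degrees; the focal length in pixels is half the picture's height over the tangent of half this angle, whatever the lens; pixels are square), "cx", "cy" (the principal point, pixels), "k1" (the pictures are not rectified: a ray, as slopes to the right and down, at radius r is drawn at 1 + k1 r^2 times it, then the intrinsics apply), "T" (4x4, takes a point from camera to world coordinates). Camera axes: x right, y down, z forward; pixel columns grow to the right and rows downward; lengths in m; the calibration is good to about 2 mm. A picture is of the moment at which its call begins. There is no depth.
- r.hand_in(): hands the job in; it is judged then, once.
Trained networks look in a picture, given as the dict that the camera call returned (one of the last four; its "shot" number tells which), for a name from the list of things; names that differ only in an ending like _2 or _b are one class to them, and where a whole thing is asked for, a point or a joint stands for the part that bears it (a point fixed in the world has none). Each returns a list of dicts, best first, with "confidence" (0 to 1); they miss things now and then, are a little off and sometimes report something else, mostly with a low value. They report only what shows in the picture. A call takes as long as a camera call. They do not tell look-alikes from the thing itself.
- imaging.boxes_of(picture, name): "box" ([centre column, centre row, width, height] in pixels, round what is visible of it).
- imaging.trace(picture, name): "region" (480x640 bool, what is visible of it) and "box" ([centre column, centre row, width, height] in pixels, round what is visible of it).
The state is a dict: "time_s": time; "q": joint angles; "qd": joint speeds; "tau": joint torques, N m; "position": TCP position; "tool_rot": TCP orientation; "force": force on the tool from outside, world axes, zero at the start; "ft_torque": the same for the moment, N m; "gripper_width": finger opening in m; "grip_force": force on a finger pad.
Only numpy, scipy, OpenCV 4.12 (cv2) and the standard library are available. Lean on these libraries where they do the work, as an engineer would, in place of code of your own. Each camera call takes 0.05 s, during which the arm holds its last target. There are 200 camera calls.

## Working session

There is one attempt and no reset: what is moved stays moved. The work goes in short steps, Python scripts to look and compute and a tool call to move; the robot and the scene stay as the last step left them, time stands still between calls to the robot, and variables do not carry over. Pictures are saved under pics/ and viewed, at most 10 in all, crops included, and the job is handed in when it is done.

Besides the shell and the picture viewer there is one more tool, called after "Request:" as name(argument=value, ...) on one line, values as JSON. servo_tool: Moves the arm, as the interface text tells. Its arguments: {"type":"object","properties":{"rows":{"type":"array"},"newtons":{"type":"number"}},"required":["rows"]}

```bash
mkdir -p pics; cat > h.py <<'E'
import numpy as np, cv2
from rig import readout, imaging, r
def K(p):
    f=240/np.tan(np.radians(p["vertical_fov"])/2); return np.array([[f,0,p["cx"]],[0,f,p["cy"]],[0,0,1.]]), np.array([p["k1"],0,0,0.])
def ray(p,uv):
    k,d=K(p); uv=np.array(uv,float)
    s=(uv-k[:2,2])/k[0,0]; x=s.copy()
    for _ in range(30): x=s/(1+p["k1"]*(x@x))
    T=np.array(p["T"]); return T[:3,3],T[:3,:3]@np.array([x[0],x[1],1])
def onz(p,uv,z):
    o,d=ray(p,uv); return o+d*(z-o[2])/d[2]
def proj(p,X):
    k,d=K(p); T=np.linalg.inv(np.array(p["T"])); c=T[:3,:3]@np.array(X,float)+T[:3,3]
    s=c[:2]/c[2]; s=s*(1+p["k1"]*(s@s)); return s*k[0,0]+k[:2,2]
def tri(obs):
    A=np.zeros((3,3));b=np.zeros(3)
    for p,uv in obs:
        o,d=ray(p,uv); d=d/np.linalg.norm(d); M=np.eye(3)-np.outer(d,d); A+=M;b+=M@o
    return np.linalg.solve(A,b)
def save(p,n): cv2.imwrite(f"pics/{n}.png",p["frame"][:,:,::-1])
E
python3 - <<'E'
from h import *
import pickle
print(r.nose_length, readout.read_state())
P={}
for n in ["top","side"]:
    p=imaging.grab_frame(n); save(p,n+"0"); P[n]=p
    print(n,np.round(p["T"],3).tolist(),p["vertical_fov"],p["k1"])
    for o in ["gauge","grip","rod","pointer","tin","green_spot","blue_spot","length_mark","tape","plugs"]:
        print(o,[(round(b["confidence"],2),np.round(b["box"]).tolist()) for b in imaging.boxes_of(p,o)][:3])
pickle.dump(P,open("P.pkl","wb"))
E
```

```text
0.011 {'time_s': 0.0, 'q': array([ 9.88877547e-01,  2.45839703e-01,  1.55905092e+00, -1.21095105e-05,
        1.33872676e+00, -1.74052641e-01]), 'qd': array([-0.00099559, -0.00129621,  0.00015856, -0.0011674 ,  0.00036825,
        0.00029868]), 'tau': array([-4.82814867e-04, -4.29511821e+01, -3.26129365e+01, -1.05820163e-04,
        5.39891873e-03,  3.13244743e-05]), 'position': array([0.25747986, 0.59621839, 0.24114409]), 'tool_rot': array([-3.13959648e+00, -3.39030781e-04,  2.73372897e+00]), 'force': array([-0.38524502, -0.26486472,  0.25082188]), 'ft_torque': array([-0.05135712, -0.02325774,  0.01745467]), 'grip_force': 0.0, 'gripper_width': 0.08555165851511126}
top [[0.014, -0.999, 0.045, 0.514], [-1.0, -0.015, -0.015, 0.284], [0.016, -0.045, -0.999, 1.107], [0.0, 0.0, 0.0, 1.0]] 44.63827516037561 -0.037097394849613934
gauge [(0.87, [349.0, 202.0, 216.0, 216.0])]
grip [(0.71, [358.0, 203.0, 10.0, 29.0])]
rod [(0.68, [356.0, 204.0, 19.0, 26.0])]
pointer [(0.79, [359.0, 204.0, 15.0, 28.0])]
tin [(0.94, [199.0, 318.0, 36.0, 36.0]), (0.91, [350.0, 268.0, 36.0, 36.0]), (0.63, [181.0, 
[... 297 characters left out ...]
4, 0.797, -0.573], [-0.017, -0.833, -0.553, 0.674], [0.0, 0.0, 0.0, 1.0]] 47.89021072937915 -0.1334737008447653
gauge [(0.93, [361.0, 315.0, 216.0, 140.0]), (0.19, [311.0, 350.0, 45.0, 38.0])]
grip [(0.82, [353.0, 274.0, 26.0, 37.0])]
rod [(0.92, [356.0, 274.0, 27.0, 40.0])]
pointer [(0.66, [356.0, 275.0, 27.0, 35.0]), (0.41, [429.0, 310.0, 39.0, 19.0])]
tin [(0.93, [220.0, 230.0, 30.0, 38.0]), (0.82, [265.0, 210.0, 29.0, 35.0]), (0.81, [293.0, 290.0, 34.0, 43.0])]
green_spot [(0.82, [309.0, 351.0, 47.0, 37.0])]
blue_spot [(0.91, [284.0, 265.0, 42.0, 23.0]), (0.53, [310.0, 351.0, 45.0, 40.0])]
length_mark [(0.44, [370.0, 249.0, 43.0, 26.0])]
tape [(0.75, [369.0, 251.0, 39.0, 27.0])]
plugs []
```

View pics/top0.png

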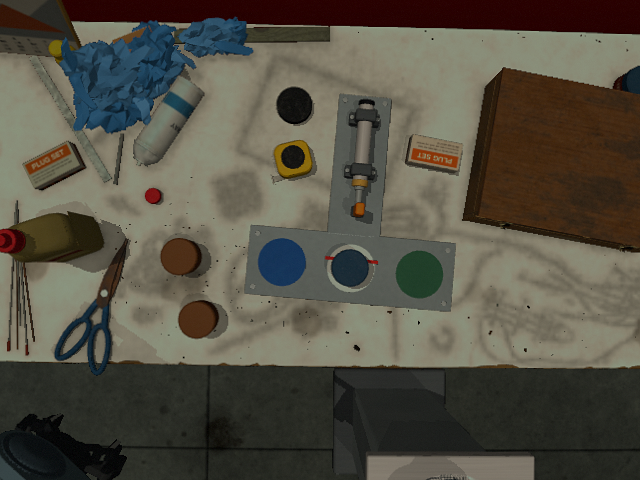

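View pics/side0.png

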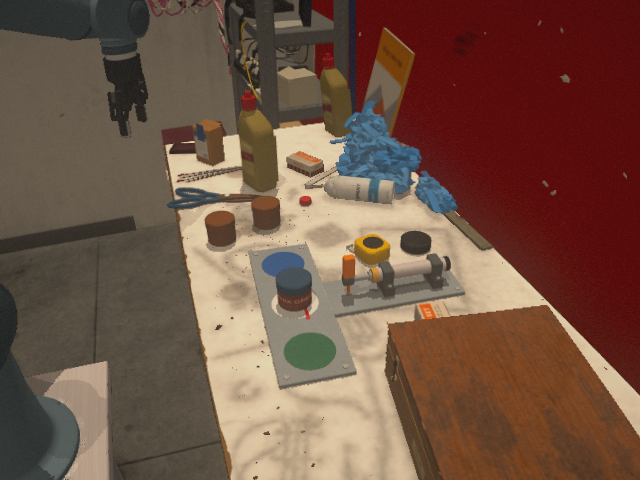

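The top view shows the tin at (350,268) on the white spot, the green spot at (419,274), the mark ends at (329,258) and (374,262), the grip at (359,209) and brown look-alikes at the left. The side view agrees, with green at (310,351) and the tin at (293,290).

```bash
cat >> h.py <<'E'
def blobs(p,kind,roi,mn=8):
    h=cv2.cvtColor(p["frame"],cv2.COLOR_RGB2HSV); lo,hi={"green":((60,70,30),(90,255,255)),"blue":((100,120,60),(120,255,255)),"red":((0,170,120),(4,255,255)),"orange":((5,190,120),(16,255,255)),"dkblue":((95,80,20),(125,255,110))}[kind]
    m=cv2.inRange(h,lo,hi); z=np.zeros_like(m); x0,y0,x1,y1=roi; z[y0:y1,x0:x1]=m[y0:y1,x0:x1]
    n,l,s,c=cv2.connectedComponentsWithStats(z); return [(c[i],s[i]) for i in np.argsort(-s[1:,4])+1 if s[i,4]>=mn] if n>1 else []
E
python3 - <<'E'
from h import *
import pickle
P=pickle.load(open("P.pkl","rb")); t,s=P["top"],P["side"]
for p,n,R in ((t,"top",dict(green=(380,240,450,310),blue=(250,230,320,300),red=(320,245,380,280),orange=(345,180,375,225),dkblue=(325,245,375,295))),(s,"side",dict(green=(270,320,350,380),blue=(255,245,310,280),red=(290,300,320,330),orange=(335,250,365,300),dkblue=(270,260,315,300)))):
    for k,roi in R.items():
        z={"orange":.098,"dkblue":.066}.get(k,.008)
        for c,st in blobs(p,k,roi)[:3]: print(n,k,np.round(c,1),st.tolist(),np.round(onz(p,c,z),4))
E
```

```text
top green [419. 274.] [396, 251, 47, 47, 1751] [0.4919 0.0658 0.008 ]
top blue [281.4 261.7] [258, 238, 48, 48, 1765] [0.5114 0.3253 0.008 ]
top red [373.9 261.7] [370, 260, 8, 4, 21] [0.5139 0.1514 0.008 ]
top red [328.9 257.6] [325, 257, 9, 3, 18] [0.5205 0.2362 0.008 ]
top orange [359.5 208.1] [356, 203, 8, 12, 86] [0.6064 0.1882 0.098 ]
top dkblue [349.7 267.5] [332, 250, 37, 36, 1047] [0.503  0.2014 0.066 ]
side blue [275.2 264.6] [271, 262, 8, 6, 14] [0.4959 0.3248 0.008 ]
side blue [270.8 271. ] [268, 270, 7, 3, 10] [0.4819 0.306  0.008 ]
side red [306.8 313.6] [305, 309, 5, 10, 24] [0.5147 0.1565 0.008 ]
side orange [348.5 257.9] [343, 255, 12, 9, 61] [0.604  0.1803 0.098 ]
side orange [351.  274.3] [348, 272, 6, 5, 10] [0.5912 0.1326 0.098 ]
```

Request:
servo_tool(rows=[0, 0, 0, 0, -0.111, 0, 0, 0, 0, -0.111, 0, 0, 0, 0, -0.111, 0, -10, -14, 0, 0, 0, -22, -30, 0, 0, 0, -22, -30, 0, 0, 0, -22, -30, 0, 0, 0, -22, -30, 0, 0, 0, -22, -30, 0, 0, 0, -22, -30, 0, 0, 0, -22, -30, 0, 0, 0, -22, -30, 0, 0, 0, -22, -30, 0, 0, 0, -22, -30, 0, 0, 0, -22, -30, 0, 0, 0, -22, -30, 0, 0, 0, 0, 0, 0, 0, 0, 0, 0, 0, 0])

```text
time_s: 2.9
position: [0.5031, 0.2022, 0.2422]
tool_rot: [3.142, -0.0, 3.063]
force: [-0.5, 0.3, -0.4]
gripper_width: 0.0854
grip_force: 0.0
```

```bash
python3 - <<'E'
from h import *
import pickle
s=readout.read_state();print(s["time_s"],s["position"],s["tool_rot"],s["q"],s["force"])
w=imaging.grab_frame("wrist"); save(w,"w1"); pickle.dump(w,open("w1.pkl","wb")); print(np.round(w["T"],3).tolist())
for o in ["grip","pointer","tin","green_spot","blue_spot","length_mark"]:
    for b in imaging.boxes_of(w,o)[:2]: print(o,round(b["confidence"],2),np.round(b["box"]).tolist(),np.round(onz(w,b["box"][:2],{"tin":.066,"grip":.098}.get(o,.008)),4))
E
```

```text
2.9 [0.50309982 0.20215888 0.2422381 ] [ 3.14151285e+00 -2.79655623e-04  3.06316784e+00] [ 1.72816612e-01 -7.51928396e-03  1.83390315e+00  1.51738010e-04
  1.31545983e+00 -1.31959324e+00] [-0.54405947  0.33377569 -0.38369708]
[[0.078, 0.963, 0.258, 0.437], [0.997, -0.075, -0.02, 0.206], [-0.0, 0.259, -0.966, 0.374], [0.0, 0.0, 0.0, 1.0]]
grip 0.59 [315.0, 317.0, 23.0, 49.0] [0.5902 0.1905 0.098 ]
pointer 0.63 [316.0, 317.0, 23.0, 48.0] [0.6399 0.1862 0.008 ]
tin 0.67 [603.0, 204.0, 74.0, 67.0] [0.5132 0.4652 0.066 ]
tin 0.63 [591.0, 80.0, 98.0, 82.0] [0.4039 0.4408 0.066 ]
green_spot 0.61 [195.0, 200.0, 85.0, 78.0] [0.4892 0.0665 0.008 ]
blue_spot 0.64 [433.0, 202.0, 77.0, 80.0] [0.5111 0.3245 0.008 ]
```

View pics/w1.png

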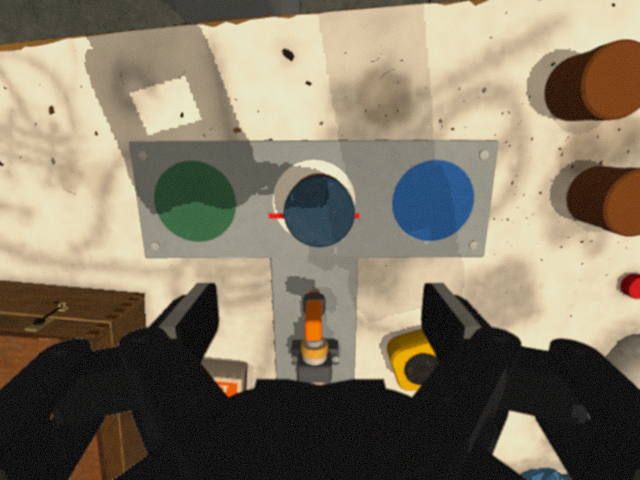

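The wrist view shows the tin lid at (319,211), green at (195,201), the red mark ends at (276,215) and (357,215), and the grip at (314,310). The tool lines up with the plate.

```bash
python3 - <<'E'
from h import *
import pickle
w=pickle.load(open("w1.pkl","rb"));P=pickle.load(open("P.pkl","rb"));t=P["top"];sd=P["side"]
for k,roi,z in (("green",(140,150,250,250),.008),("blue",(385,150,480,250),.008),("red",(260,205,370,225),.008),("dkblue",(270,170,365,255),.066),("orange",(300,280,330,350),.098)):
    for c,st in blobs(w,k,roi)[:3]: print(k,np.round(c,1),st.tolist(),np.round(onz(w,c,z),4))
# lid circle: fit
for p,roi in ((w,(283,174,356,248)),(t,(332,250,369,286))):
    c=[(roi[0]+roi[2])/2,(roi[1]+roi[3])/2]; print("lid",onz(p,c,.066))
# heights from two views (top/side/wrist)
g=[(w,(195,201)),(t,(419,274)),(sd,(309.5,350.5))]; print("green tri",tri(g),tri(g[:2]))
print("lid tri top+wrist",tri([(t,(350.5,268)),(w,(319.5,211))]),"with side",tri([(t,(350.5,268)),(w,(319.5,211)),(sd,(294,280))]))
print("grip top tri",tri([(t,(359.5,208.1)),(sd,(348.5,257.9))]))
for n,X in (("green",(.491,.066,.008)),("gripTop",(.606,.188,.098)),("lid",(.503,.2014,.066))): print(n,[np.round(proj(p,X),1) for p in (t,w,sd)])
E
```

```text
green [194.6 201.1] [155, 161, 80, 80, 4910] [0.4898 0.0655 0.008 ]
blue [432.6 200. ] [393, 161, 80, 79, 5014] [0.5088 0.3245 0.008 ]
red [275.4 215.5] [269, 214, 14, 4, 55] [0.5128 0.1517 0.008 ]
red [356.6 215.5] [355, 214, 4, 4, 15] [0.5197 0.2409 0.008 ]
dkblue [319.1 211.2] [285, 176, 69, 70, 3622] [0.4999 0.2011 0.066 ]
orange [313.  322.5] [305, 301, 16, 40, 531] [0.5954 0.1881 0.098 ]
lid [0.49969099 0.20148591 0.066     ]
lid [0.50210084 0.19995304 0.066     ]
green tri [0.49146122 0.06532284 0.00639671] [0.49122802 0.06407869 0.00187635]
lid tri top+wrist [0.50169656 0.20032131 0.05775132] with side [0.50260552 0.20015437 0.05721881]
grip top tri [0.6068904  0.18759828 0.09248728]
green [array([418.9, 274.5]), array([195.3, 202.1]), array([308.5, 349.8])]
gripTop [array([359.6, 208.3]), array([313.8, 332.8]), array([348. , 255.4])]
lid [array([349.7, 267.5]), array([319.7, 214.5]), array([292.9, 276. ])]
```

Request:
servo_tool(rows=[0, 2, -1, 15, 0, 0, 0, 0, 30, 0, 0, 0, 0, 30, 0, 0, 0, 0, 30, 0, 0, 0, 0, 30, 0, 0, 0, 0, 30, 0, 0, 0, 0, 20, 0, 0, 0, 0, 15, 0, 0, 0, 0, 5, 0, 0, 0, 0, 0, 0, 1, 0, 0, 0, 0, 1, 0, 0, 0, 0, 1, 0, 0, 0, 0, 1, 0, 0, 0, 0, 1, 0, 0, 0, 0, 1, 0, 0, 0, 0, 1, 0, 0, 0, 0, 1, 0, 0, 0, 0], newtons=20)

```text
time_s: 5.05
position: [0.5021, 0.2026, 0.0386]
tool_rot: [3.141, 0.002, 3.067]
force: [-0.0, -0.0, 6.0]
gripper_width: 0.0669
grip_force: 23.8
```

Request:
servo_tool(rows=[1, 0, -3, 0, 0, 1, 0, -6, 0, 0, 1, 0, -8, 0, 0, 1, 0, -8, 0, 0, 1, 0, -8, 0, 0, 1, 0, -8, 0, 0, 1, 0, -8, 0, 0, 1, 0, -8, 0, 0, 1, 0, -8, 0, 0, 1, 0, -8, 0, 0, 1, 0, -8, 0, 0, 1, 0, -8, 0, 0, 1, 0, -8, 0, 0, 1, 0, -8, 0, 0, 1, 0, -8, 0, 0, 1, 0, -8, 0, 0, 1, 0, -8, 0, 0, 1, 0, -6, 0, 0, 1, 0, -2.5, 0, 0, 1, 0, 0, 0, 0])

```text
time_s: 7.05
position: [0.4921, 0.0652, 0.0386]
tool_rot: [3.141, 0.003, 3.066]
force: [0.9, 1.7, 7.5]
gripper_width: 0.0662
grip_force: 23.9
```

```bash
python3 - <<'E'
from h import *
s=readout.read_state();print(s["position"],s["force"])
for n in ["wrist","top"]:
    p=imaging.grab_frame(n); save(p,n+"2")
    for b in imaging.boxes_of(p,"tin")[:3]: print(n,round(b["confidence"],2),np.round(b["box"]).tolist(),np.round(onz(p,b["box"][:2],.066),4))
E
```

```text
[0.49205004 0.06518568 0.03863422] [0.89106722 1.7071477  7.54000826]
wrist 0.71 [321.0, 302.0, 193.0, 175.0] [0.4781 0.0658 0.066 ]
top 0.61 [198.0, 321.0, 34.0, 39.0] [0.4048 0.4696 0.066 ]
```

View pics/wrist2.png

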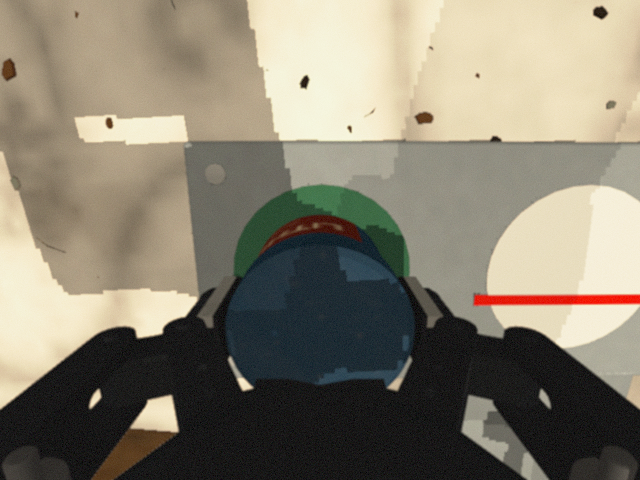

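The tin is held over the green spot, with an even green rim showing at (322,190)–(405,260). I'll release it, rise and check.

Request:
servo_tool(rows=[0, 0, 0, 0, 0, 0, 0, 0, 0, 0, 0, 0, 0, 0, 0, 0, 0, 0, 0, 0, 0, 0, 0, 0, 0, 0, 0, 0, 0, 0, 0, 0, 0, -5, 0, 0, 0, 0, -15, 0, 0, 0, 0, -30, 0, 0, 0, 0, -35, 0, 0, 0, 0, -35, 0, 0, 0, 0, -35, 0, 0, 0, 0, -30, 0, 0, 0, 0, -15, 0, 0, 0, 0, 0, 0, 0, 0, 0, 0, 0])

```text
time_s: 8.85
position: [0.4901, 0.0654, 0.236]
tool_rot: [3.142, -0.002, 3.067]
force: [-0.4, -0.0, -0.6]
gripper_width: 0.0855
grip_force: 0.0
```

```bash
python3 - <<'E'
from h import *
import pickle
p=imaging.grab_frame("wrist"); save(p,"w3"); pickle.dump(p,open("w3.pkl","wb"))
print(readout.read_state()["position"])
for o in ["tin","grip","length_mark","green_spot"]:
  for b in imaging.boxes_of(p,o)[:3]: print(o,round(b["confidence"],2),np.round(b["box"]).tolist(),np.round(onz(p,b["box"][:2],.066 if o=="tin" else .008),4))
for k,z in (("red",.008),("dkblue",.066),("green",.008)):
    for c,st in blobs(p,k,(0,100,640,330),30)[:3]: print(k,np.round(c,1),st.tolist(),np.round(onz(p,c,z),4))
t=imaging.grab_frame("side"); save(t,"s3")
for b in imaging.boxes_of(t,"tin")[:4]: print("side",np.round(b["box"]).tolist(),np.round(onz(t,b["box"][:2],.037),4))
E
```

```text
[0.48972067 0.06537074 0.23528984]
tin 0.6 [321.0, 217.0, 78.0, 75.0] [0.4906 0.0654 0.066 ]
length_mark 0.63 [440.0, 218.0, 92.0, 3.0] [0.5145 0.1935 0.008 ]
green_spot 0.68 [319.0, 191.0, 82.0, 56.0] [0.4756 0.0654 0.008 ]
red [439.5 219.5] [395, 217, 91, 6, 364] [0.5159 0.1934 0.008 ]
dkblue [319.9 215.9] [284, 181, 72, 71, 3830] [0.4897 0.0648 0.066 ]
green [322.7 184.4] [279, 164, 83, 62, 1397] [0.4686 0.0694 0.008 ]
side [309.0, 340.0, 38.0, 44.0] [0.4909 0.0608 0.037 ]
side [264.0, 210.0, 25.0, 40.0] [0.5142 0.5017 0.037 ]
side [221.0, 228.0, 33.0, 38.0] [0.407  0.4587 0.037 ]
side [356.0, 274.0, 23.0, 38.0] [0.6288 0.2049 0.037 ]
```

View pics/w3.png

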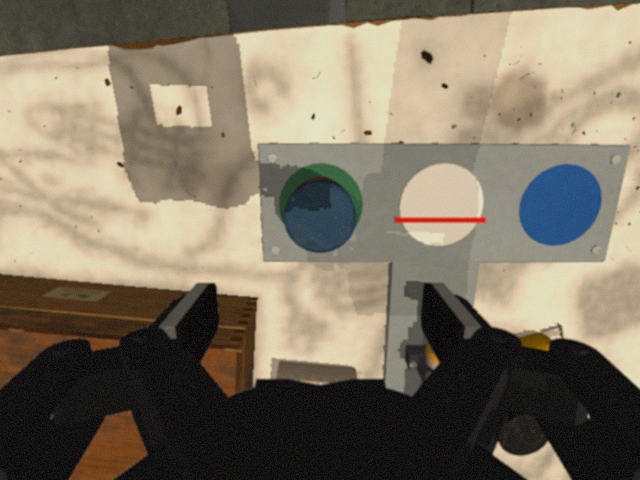

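The tin stands freely on green: its lid at (320,216) gives (0.490, 0.065), against the spot's (0.491, 0.0655). The red mark is fully visible at (440,219). Next is the grip.

Request:
servo_tool(rows=[0, -9, 11, 0, 0, 0, -14, 17, 0, 0, 0, -14, 17, 0, 0, 0, -14, 17, 0, 0, 0, -14, 17, 0, 0, 0, -14, 17, 0, 0, 0, -14, 17, 0, 0, 0, -14, 17, 0, 0, 0, 0, 0, 0, 0, 0, 0, 0, 30, 0, 0, 0, 0, 30, 0, 0, 0, 0, 20, 0, 0, 0, 0, 0, 0])

```text
time_s: 10.5
position: [0.6046, 0.1867, 0.1531]
tool_rot: [-3.14, -0.008, 3.067]
force: [0.0, 0.5, -0.3]
gripper_width: 0.0853
grip_force: 0.0
```

```bash
python3 - <<'E'
from h import *
import pickle
p=imaging.grab_frame("wrist"); save(p,"w4"); print(readout.read_state()["position"])
for o in ["grip","pointer"]:
  for b in imaging.boxes_of(p,o)[:2]: print(o,round(b["confidence"],2),np.round(b["box"]).tolist())
for c,st in blobs(p,"orange",(200,150,440,400),30)[:3]: print(np.round(c,1),st.tolist(),onz(p,c,.098))
print(proj(p,(.6065,.1878,.098)))
E
```

```text
[0.60601907 0.18689065 0.15563994]
grip 0.69 [322.0, 255.0, 36.0, 68.0]
pointer 0.78 [322.0, 255.0, 32.0, 73.0]
pointer 0.22 [323.0, 111.0, 129.0, 9.0]
[321.5 254.3] [309, 226, 26, 49, 954] [0.60166632 0.18711237 0.098     ]
[207.3 362.9] [201, 354, 12, 21, 178] [0.66897127 0.10931672 0.098     ]
[323.25731285 262.06444531]
```

View pics/w4.png

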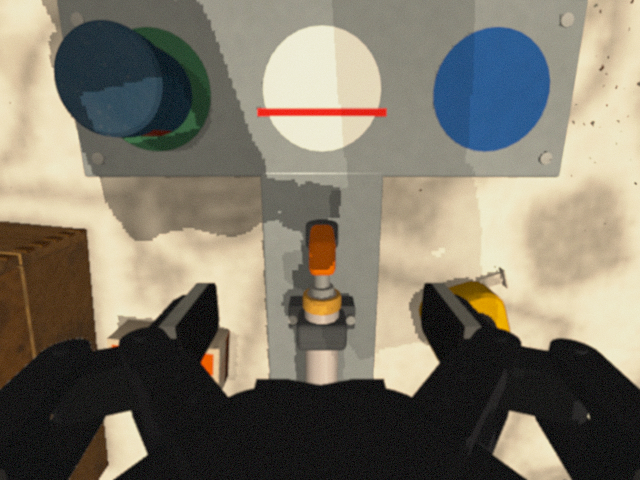

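The grip at (322,255) lies centred between the open fingers. I'll descend and close on it.

Request:
servo_tool(rows=[0, 0, 0, 15, 0, 0, 0, 0, 20, 0, 0, 0, 0, 20, 0, 0, 0, 0, 18, 0, 0, 0, 0, 10, 0, 0, 0, 0, 0, 0, 1, 0, 0, 0, 0, 1, 0, 0, 0, 0, 1, 0, 0, 0, 0, 1, 0, 0, 0, 0, 1, 0, 0, 0, 0, 1, 0, 0, 0, 0, 1, 0, 0, 0, 0, 1, 0, 0, 0, 0, 1, 0, 0, 0, 0, 1, 0, 0, 0, 0], newtons=60)

```text
time_s: 12.25
position: [0.6074, 0.1876, 0.075]
tool_rot: [3.14, 0.001, 3.067]
force: [-1.5, 6.0, 5.0]
gripper_width: 0.0153
grip_force: 59.6
```

```bash
python3 - <<'E'
from h import *
p=imaging.grab_frame("wrist"); s=readout.read_state(); print(s["position"],s["force"],s["gripper_width"])
for c,st in blobs(p,"red",(200,20,440,300),30)[:2]: print(np.round(c,1),st.tolist(),onz(p,c,.008))
E
```

```text
[0.60749533 0.18759746 0.07500919] [-1.04164423  5.68394581  4.83269104] 0.015523211786719823
[319.5  92.6] [229, 88, 182, 11, 1849] [0.51610918 0.19358155 0.008     ]
```

Request:
servo_tool(rows=[1, 3, 0, 0, 0, 1, 5, 0, 0, 0, 1, 6, 0, 0, 0, 1, 6, 0, 0, 0, 1, 6, 0, 0, 0, 1, 6, 0, 0, 0, 1, 6, 0, 0, 0, 1, 6, 0, 0, 0, 1, 6, 0, 0, 0, 1, 6, 0, 0, 0, 1, 6, 0, 0, 0, 1, 6, 0, 0, 0, 1, 6, 0, 0, 0, 1, 6, 0, 0, 0, 1, 5, 0, 0, 0, 1, 3, 0, 0, 0, 1, 1, 0, 0, 0, 1, 0, 0, 0, 0, 1, 0, 0, 0, 0])

```text
time_s: 14.2
position: [0.5206, 0.1941, 0.075]
tool_rot: [3.14, 0.006, 3.066]
force: [8.5, 6.7, -2.9]
gripper_width: 0.0154
grip_force: 58.9
```

```bash
python3 - <<'E'
from h import *
import pickle
p0=np.array([.60745,.1876]);s=readout.read_state(); d=s["position"][:2]-p0; print(s["position"],s["force"],s["gripper_width"],"drawn",-(d@[.997,-.0749]))
for n in ("side","top","wrist"):
    p=imaging.grab_frame(n); pickle.dump(p,open(n+"5.pkl","wb")); save(p,n+"5")
    for b in imaging.boxes_of(p,"pointer")[:2]: print(n,round(b["confidence"],2),np.round(b["box"]).tolist())
    g=np.array([.997,-.0749]); o=np.array([.6512,.1843])
    print(n,[np.round(proj(p,[*(o+g*(-.1337)+np.array([.0749,.997])*y),.008]),1) for y in (-.05,0,.05)], np.round(proj(p,[*(o+g*(-.1337)),.012]),1),np.round(proj(p,[*(o+g*(-.1337)),.050]),1))
s=cv2.imread("pics/side5.png")[230:380,240:400]; cv2.imwrite("pics/c5.png",cv2.resize(s,None,fx=4.5,fy=4,interpolation=2))
E
```

```text
[0.52056972 0.19413147 0.0749812 ] [ 8.53795914  6.74407972 -2.93625869] 0.015357941919673579 drawn 0.08710884370193869
side 0.62 [321.0, 288.0, 51.0, 19.0]
side [array([308.3, 317.8]), array([302.7, 300.7]), array([297.5, 284.9])] [302.7 299.1] [302.  283.4]
top [array([377.5, 261.6]), array([351.1, 259.2]), array([324.6, 256.9])] [351.3 259.2] [353.  259.2]
wrist 0.92 [320.0, 315.0, 50.0, 139.0]
wrist [array([239.1, 247.1]), array([320.7, 247.2]), array([402.2, 247.1])] [320.7 249.2] [321.1 273.5]
```

View pics/c5.png

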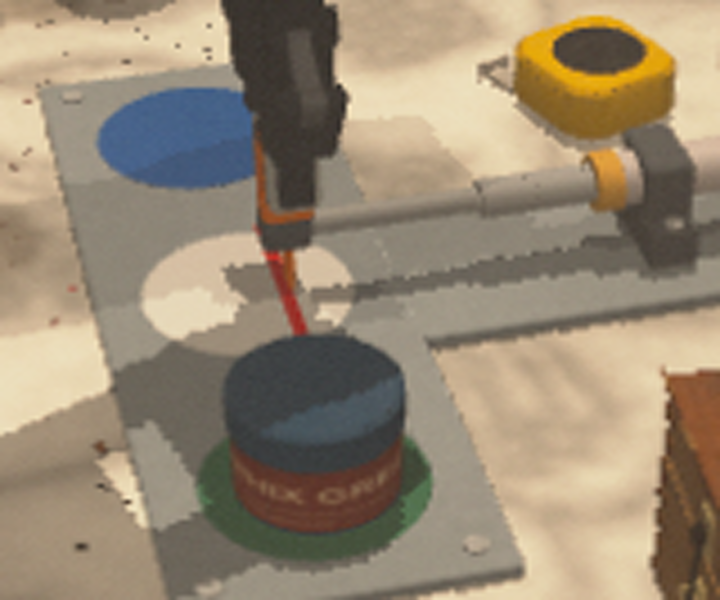

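View pics/wrist5.png

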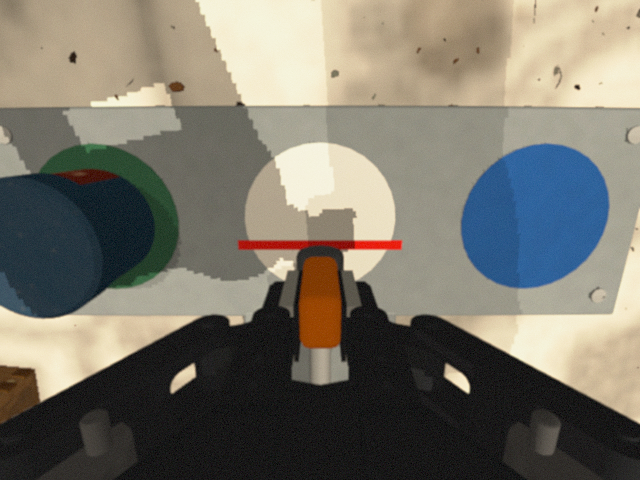

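The crop shows the pointer tip near (289,285), i.e. side pixel (304,301), right at the red line, which runs from crop (263,228) to (305,335). The tin is upright on green. I'll check the offset numerically.

```bash
python3 - <<'E'
from h import *
import pickle
p=pickle.load(open("side5.pkl","rb")); g=np.array([.997,-.0749]); o=np.array([.6512,.1843]); gy=np.array([.0749,.997])
h=cv2.cvtColor(p["frame"],cv2.COLOR_RGB2HSV)
for r_ in range(286,314): print(r_,[tuple(h[r_,c].tolist()) if h[r_,c,1]>110 else '.' for c in range(298,310)])
f=lambda c,z:np.round([(onz(p,c,z)[:2]-o)@g,(onz(p,c,z)[:2]-o)@gy],4)
print("tip",f((304.2,301),.012)); w=pickle.load(open("wrist5.pkl","rb"))
for c,st in blobs(w,"red",(200,200,440,260),30)[:1]: print("mark wrist",c,(onz(w,c,.008)[:2]-o)@g)
for d in (.0851,.0871,.0887,.0907): print(d,[np.round(proj(p,[*(o+g*(-.045-d)),z]),1) for z in (.012,.025)])
E
```

```text
286 ['.', '.', '.', '.', '.', '.', '.', '.', '.', '.', '.', '.']
287 ['.', '.', '.', '.', '.', '.', '.', '.', '.', '.', '.', '.']
288 ['.', '.', '.', '.', '.', '.', '.', '.', '.', '.', '.', '.']
289 ['.', '.', '.', '.', '.', '.', '.', '.', '.', '.', '.', '.']
290 ['.', '.', '.', '.', '.', '.', '.', '.', '.', '.', '.', '.']
291 ['.', '.', '.', '.', '.', '.', '.', '.', '.', '.', '.', '.']
292 ['.', '.', '.', '.', '.', '.', (9, 118, 97), '.', '.', '.', '.', '.']
293 ['.', (4, 173, 161), (3, 179, 157), (2, 183, 155), '.', (11, 174, 135), (11, 196, 146), '.', '.', '.', '.', '.']
294 ['.', (3, 167, 196), (2, 202, 194), (2, 199, 196), (7, 167, 176), (10, 174, 138), (11, 190, 145), '.', '.', '.', '.', '.']
295 ['.', '.', (3, 168, 126), (2, 163, 128), (6, 170, 176), (10, 177, 138), (11, 187, 146), (12, 123, 180), '.', '.', '.', '.']
296 ['.', '.', (3, 161, 127), (3, 178, 126), (4, 168, 126), (10, 181, 131), (11, 191, 147), (13, 125, 179), '.', '.', '.', '.']
297 ['.', '.', (4, 137, 128), (3, 167, 128), (4, 168, 129), (11, 181, 127), (11, 189, 146), (12, 124, 169), '.', '.', '.', '.']
298 ['.'
[... 1248 characters left out ...]
), '.', '.']
310 ['.', '.', '.', '.', '.', '.', (5, 138, 153), (2, 185, 152), (3, 190, 153), (4, 141, 159), '.', '.']
311 ['.', '.', '.', '.', '.', '.', '.', (3, 178, 152), (2, 191, 152), (2, 183, 155), '.', '.']
312 ['.', '.', '.', '.', '.', '.', '.', (3, 159, 154), (2, 187, 153), (2, 182, 146), '.', '.']
313 ['.', '.', '.', '.', '.', '.', '.', (4, 128, 134), (2, 152, 129), (1, 131, 111), '.', '.']
tip [-0.132  -0.0061]
mark wrist [319.8042735  244.28290598] -0.13549307810918637
0.0851 [array([304.5, 298.8]), array([304.3, 293.5])]
0.0871 [array([303.5, 299. ]), array([303.3, 293.7])]
0.0887 [array([302.7, 299.1]), array([302.4, 293.8])]
0.0907 [array([301.6, 299.3]), array([301.4, 294. ])]
```

The pointer is about 1.5 mm short of the mark's centre line; both the side view and the gauge geometry agree.

Request:
servo_tool(rows=[1, 1.5, 0, 0, 0, 1, 0, 0, 0, 0, 1, 0, 0, 0, 0, 1, 0, 0, 0, 0, 1, 0, 0, 0, 0, 1, 0, 0, 0, 0])

```text
time_s: 15.1
position: [0.5192, 0.1942, 0.075]
tool_rot: [3.139, 0.006, 3.066]
force: [7.7, 6.1, -4.1]
gripper_width: 0.0149
grip_force: 58.8
```

```bash
python3 - <<'E'
from h import *
s=readout.read_state(); d=s["position"][:2]-np.array([.60745,.1876]); print("drawn",-(d@[.997,-.0749]),s["grip_force"],s["gripper_width"])
p=imaging.grab_frame("side"); h=cv2.cvtColor(p["frame"],cv2.COLOR_RGB2HSV)
for r_ in range(296,306): print(r_,[h[r_,c,0] if h[r_,c,1]>110 else '.' for c in range(298,310)])
E
```

```text
drawn 0.0885300024015135 58.80703568458557 0.014897251236127663
296 ['.', '.', np.uint8(4), np.uint8(2), np.uint8(10), np.uint8(11), np.uint8(13), '.', '.', '.', '.', '.']
297 ['.', '.', np.uint8(4), np.uint8(2), np.uint8(11), np.uint8(11), np.uint8(12), '.', '.', '.', '.', '.']
298 ['.', '.', np.uint8(5), np.uint8(3), np.uint8(9), np.uint8(12), np.uint8(13), '.', '.', '.', '.', '.']
299 ['.', '.', '.', np.uint8(3), np.uint8(6), np.uint8(11), np.uint8(12), '.', '.', '.', '.', '.']
300 ['.', '.', '.', np.uint8(5), np.uint8(5), np.uint8(11), np.uint8(12), '.', '.', '.', '.', '.']
301 ['.', '.', '.', np.uint8(6), np.uint8(3), np.uint8(8), np.uint8(12), '.', '.', '.', '.', '.']
302 ['.', '.', '.', '.', np.uint8(3), np.uint8(5), np.uint8(6), '.', '.', '.', '.', '.']
303 ['.', '.', '.', '.', np.uint8(4), np.uint8(2), np.uint8(2), '.', '.', '.', '.', '.']
304 ['.', '.', '.', '.', np.uint8(5), np.uint8(2), np.uint8(3), np.uint8(3), '.', '.', '.', '.']
305 ['.', '.', '.', '.', '.', np.uint8(2), np.uint8(2), np.uint8(2), '.', '.', '.', '.']
```

The pointer now stands on the mark, with the tip spanning columns 302–304 over the stripe's 302–304.

```bash
python3 -c "
from rig import r
print(r.hand_in())"
```

```text
the job is handed in; nothing more can be done
None
```

I handed the job in at about 15 s: the tin stands about 1 mm from the green spot's centre, and the gripper holds the rod steady, drawn out 88.5 mm (about 59 N grip), with its pointer on the red mark by my measurements; `r.hand_in()` gave no verdict.

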